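Hold the deck plate over the model's engine bay for screwing

TASK

Flip the red power toggle inside the model's open engine bay fully over to on (towards the red-striped nose). Then pick up the loose deck plate by its black grip bar and hold it level and still about a centimetre above the brass bosses, red-marked end towards the nose, so that its four holes are centred over the four threaded holes and a screw could be dropped straight through each. Finish while still holding it there, never resting it on or knocking it against the model, and leave the bottle, the blue tub and the screwdriver where they are.

Things in the scene. Friction and masses are not known exactly. Their poses are not given: they have to be found in the camera images.
- switch (a joint): Red power toggle in the bay, turning about the hull's y axis: 0 = off, leaning 0.5 rad towards the tail; 1.0 = on, at its stop, leaning 0.5 rad towards the nose. Pivot in the hull frame at (0, 0, 36) mm, 22 mm from the ball's centre; ball 12 mm across, stalk 7 mm. Light friction (1 N at the ball); stays where left.
- switch_tip (a point): Centre of the toggle's ball, about 55 to 58 mm above the table.
- hull: Model hull fixed to the table, 280 mm (x) by 212 mm (y). Origin on the table under the open bay's centre; x to the nose (red stripe), y left, z up. Bay 158 (x) by 114 mm (y) inside, floor 24, rim 66 mm above the table; in it only the toggle and four brass bosses (14 mm across, tops at 70 mm) rise over 48 mm. Tail box 66, nose 57, fenders 57 mm high.
- plate_grip (a point): Centre of the black grip bar on the loose sand-coloured deck plate. Axes: x to the red-marked end, y left, z up. Plate 156 (x) by 108 (y) by 4 mm, flat on the table, about 0.2 kg. The bar stands in its middle, 50 mm along x, 12 mm thick along y, top 32 mm above the underside; this point is 18 mm above the underside, over the centre of mass.
- plate: The same deck plate: origin at the centre of its underside, axes as plate_grip.
- bottle: Brown bottle, 60 mm across, 170 mm tall; origin at the centre of its foot. Bystander, to be left alone.
- tub: Blue open parts tub, 90 x 70 x 35 mm; origin at the centre of its underside. Bystander.
- screwdriver: Orange-handled screwdriver, 170 mm long, lying on the table. Bystander.
- hole0 (a point): Centre of the rear right (-66, -42) mm hole (plate frame), on the plate's underside; 12 mm across, through. Belongs over boss0.
- boss0 (a point): Centre of the top of the rear right (-66, -42) mm brass boss (hull frame), with its 4 mm threaded hole, 70 mm above the table; axes as the hull.
- hole1 (a point): Centre of the rear left (-66, +42) mm hole (plate frame), on the plate's underside; 12 mm across, through. Belongs over boss1.
- boss1 (a point): Centre of the top of the rear left (-66, +42) mm brass boss (hull frame), with its 4 mm threaded hole, 70 mm above the table; axes as the hull.
- hole2 (a point): Centre of the front right (+66, -26) mm hole (plate frame), on the plate's underside; 12 mm across, through. Belongs over boss2.
- boss2 (a point): Centre of the top of the front right (+66, -26) mm brass boss (hull frame), with its 4 mm threaded hole, 70 mm above the table; axes as the hull.
- hole3 (a point): Centre of the front left (+66, +26) mm hole (plate frame), on the plate's underside; 12 mm across, through. Belongs over boss3.
- boss3 (a point): Centre of the top of the front left (+66, +26) mm brass boss (hull frame), with its 4 mm threaded hole, 70 mm above the table; axes as the hull.

How it is judged:
By the outcome, as a careful person would: the job done as asked, in the order asked, and still so for the second after the job is handed in, while the arm keeps its last pose, push and grip.
It also fails if it takes over 59 s, if anything falls off the work surface, if the arm or the gripper's body presses on something with over 40 N, if the wrist force passes 120 N, or if a joint passes its speed limit or range.

ROBOT

A 6-joint arm with a two-finger parallel gripper is mounted at the origin on the work surface. World frame = base frame: x ahead of the robot, y to its left, z up, the work surface at z = 0. Lengths are in m, angles in degrees, forces in N, time in s.
With the tool pointing down it reaches from about 0.3 to 0.75 m from the base axis. Payload 8.5 kg.
Tool frame: the origin (TCP) lies midway between the tips of the shut fingers; the grasp point (between the pads) lies env.tcp_to_grasp behind it (env.tcp_to_grasp is the distance from the TCP to the grasp point, in m); z points along the fingers, y is the line along which they close (so a half turn about z gives the same grasp; the last joint's range is limited). The gripper opens to 85 mm and grips with 20 to 120 N. Pads are 22 mm wide; open, the fingers measure 114 mm over their backs; the gripper's body (76 mm by 85 mm) begins 54 mm behind the grasp point. The pads swing forward as they close: fully open they stand 13 mm farther back than shut.
Start: joints at [58.367, 21.807, 74.336, -0, 83.858, -12.336], TCP at [0.182, 0.519, 0.231] pointing down, gripper open.
Joint ranges: [-178.18, 178.18], [-50.72, 133.34], [12.68, 142.11], [-81.47, 261.47], [9.98, 163.14], [-165.26, 165.26]. Speed limits (degrees/s): [136.94, 136.94, 180, 180, 180, 180].

INTERFACE

Orientations are given as a 3x3 rotation matrix whose columns are the frame's x, y, z axes.
In Python, from rig import observe, optics, job, env gives the robot as it stands. The module is installed in compiled form; this text tells all that it offers.
- The arm moves only by the shell command python3 -m jog 'ROWS' [FORCE]. ROWS is JSON, a list of rows, each a list of 7 numbers: the turn, a rotation vector about the tool's x, y, z in rad, then the shift along the tool's x, y, z in m, then the opening in per cent of the stroke, from 0 (shut) to 100 (fully open). A call has 1 to 10 rows; each row shifts and turns the commanded pose from where the row before left it, along the tool's axes as they then stand; what a row does not reach is not made up. A row lasts 1/8 s, in which the tool goes at most 62.5 mm and 10.7 degrees, less where a joint would pass 70% of its speed; a pose out of reach is approached as far as the arm can. A call is refused whole if a number of a shift passes 0.0625 or a number of a turn 0.188, either way. A call with a gripper value outside its range is refused whole. The fingers move at their own pace and stop on an object; FORCE is the grip in N (left out, the last holds). Time passes only in rows, so rows that do not move let the fingers close. It gives the time, the measured TCP pose, the force, the opening and the grip force at its end, in the units of the state.
- observe(): the state, without advancing time (a new reading comes with each control period).
- optics.get_image(name): name is "scene" or "side" or "wrist"; returns a dict with "pixels" (420x560x3 uint8, red, green, blue), "mtx" (3x3 intrinsics, pixels), "dist_coeffs" ([k1, k2, p1, p2, k3] as OpenCV has them; the pictures are not rectified), "rvec" (rotation vector, rad) and "tvec" (3), from world to camera coordinates, as OpenCV has them. Camera axes: x right, y down, z forward; pixel columns grow to the right and rows downward; lengths in m; the calibration is good to about 2 mm. A picture is of the moment at which its call begins. There is no depth.
- job.close_job(): hands the job in; it is judged then, once.
The state is a dict: "time_s": time; "q": joint angles; "qvel": joint speeds; "joint_efforts": joint torques, N m; "position": TCP position; "tool_rot": TCP orientation; "ft_force": force on the tool from outside, world axes, zero at the start; "wrist_torque": the same for the moment, N m; "grip_width": finger opening in m; "gripper_force": force on a finger pad.
Only numpy, scipy, OpenCV 4.12 (cv2) and the standard library are available. Lean on these libraries where they do the work, as an engineer would, in place of code of your own. Each camera call takes 0.05 s, during which the arm holds its last target. There are 200 camera calls.

## Working session

There is one attempt and no reset: what is moved stays moved. The work goes in short steps, Python scripts to look and compute and a shell command to move; the robot and the scene stay as the last step left them, time stands still between calls to the robot, and variables do not carry over. Pictures are saved under pics/ and viewed, at most 10 in all, crops included, and the job is handed in when it is done.

```bash
mkdir -p pics; python3 - <<'E'
from rig import observe,optics,env
import cv2,numpy as np
print(env.tcp_to_grasp); s=observe(); print(s)
for n in("scene","side","wrist"):
    d=optics.get_image(n); cv2.imwrite(f"pics/{n}0.png",d["pixels"][:,:,::-1])
    R=cv2.Rodrigues(d["rvec"])[0]; print(n,(-R.T@np.ravel(d["tvec"])).round(3),np.round(d["mtx"],0).tolist(),d["dist_coeffs"])
E
```

```text
0.0187
{'time_s': 0.0, 'q': array([ 5.83665345e+01,  2.18407434e+01,  7.43855958e+01,  5.11708429e-04,
        8.38589513e+01, -1.23363857e+01]), 'qvel': array([-0.02809303, -0.06951865,  0.03888622,  0.10991257, -0.06129725,
       -0.04855903]), 'joint_efforts': array([-8.14433570e-04, -4.48449254e+01, -2.31284952e+01, -1.72109285e-04,
        4.73792752e-03,  5.27933332e-05]), 'position': array([0.18159978, 0.51883464, 0.23070914]), 'tool_rot': array([[-9.43817349e-01,  3.30466625e-01, -7.88305727e-04],
       [ 3.30467404e-01,  9.43816561e-01, -1.26276681e-03],
       [ 3.26713715e-04, -1.45233057e-03, -9.99998892e-01]]), 'ft_force': array([-0.5458849 , -0.08232117, -0.16588295]), 'wrist_torque': array([ 0.08254173, -0.01548193,  0.02511901]), 'gripper_force': 0.0, 'grip_width': 0.0854115716509217}
scene [0.999 0.171 0.797] [[394.0, 0.0, 275.0], [0.0, 394.0, 209.0], [0.0, 0.0, 1.0]] [0.03853817 0.         0.         0.         0.        ]
side [ 0.265 -0.631  0.834] [[424.0, 0.0, 278.0], [0.0, 424.0, 204.0], [0.0, 0.0, 1.0]] [0.02410882 0.         0.         0.         0.        ]
wrist [0.109 0.545 0.373] [[362.0, 0.0, 279.0], [0.0, 362.0, 207.0], [0.0, 0.0, 1.0]] [-0.00788297  0.          0.          0.          0.        ]
```

View pics/scene0.png

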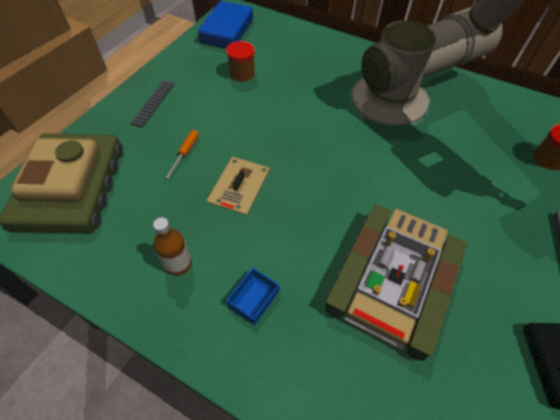

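View pics/side0.png

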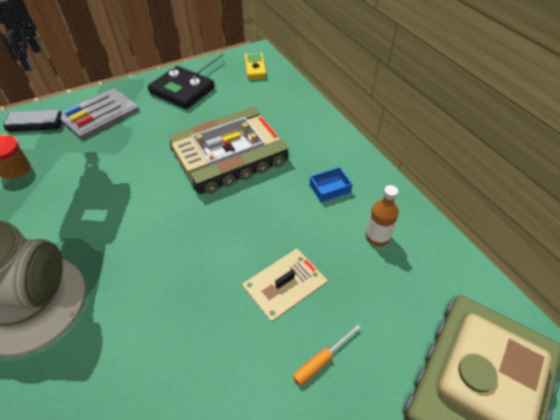

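```bash
python3 - <<'E'
import cv2,numpy as np
a=cv2.imread("pics/scene0.png");b=cv2.imread("pics/side0.png")
C=np.zeros((600,800,3),np.uint8)
def put(im,x,y,w,h,s,X,Y):
    C[Y:Y+h*s,X:X+w*s]=cv2.resize(im[y:y+h,x:x+w],None,fx=s,fy=s,interpolation=cv2.INTER_CUBIC)
put(a,340,205,105,150,4,0,0)
put(a,204,153,70,62,4,430,0)
put(b,165,105,125,60,3,422,250)
put(b,240,245,90,75,2,430,440)
cv2.imwrite("pics/m1.png",C)
E
```

```text
(no output)
```

View pics/m1.png

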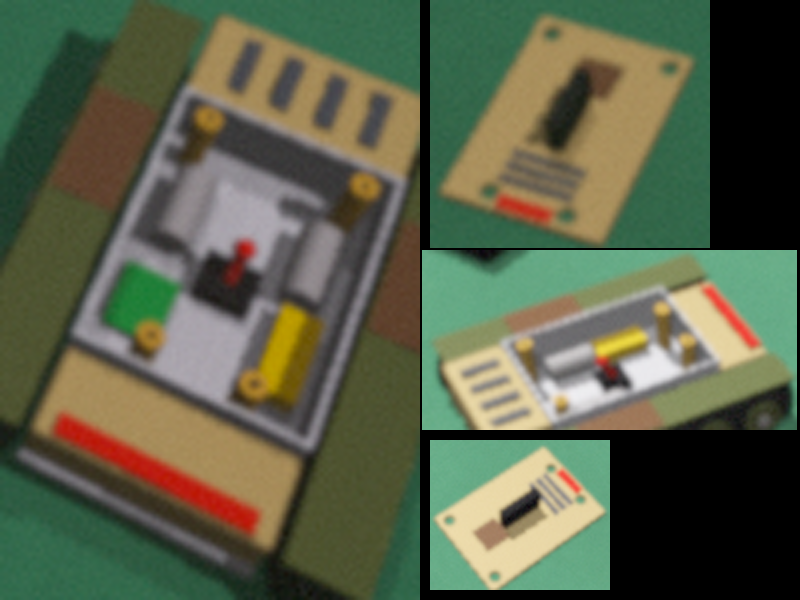

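```bash
cat > h.py <<'E'
import cv2,numpy as np
from scipy.optimize import least_squares
from rig import observe,optics
H=np.array([[-66,-42],[-66,42],[66,-26],[66,26]])/1e3
def proj(d,P): return cv2.projectPoints(np.asarray(P,float).reshape(-1,1,3),d["rvec"],d["tvec"],d["mtx"],d["dist_coeffs"])[0][:,0]
def pts(p,L): # p=x,y,yaw ; L nx3 local
    c,s=np.cos(p[2]),np.sin(p[2]); L=np.asarray(L,float)
    return np.c_[p[0]+c*L[:,0]-s*L[:,1],p[1]+s*L[:,0]+c*L[:,1],L[:,2]]
def fit(obs,p0): # obs: list of (d,local3,uv)
    f=lambda p:np.concatenate([(proj(d,pts(p,L))-np.asarray(uv)).ravel() for d,L,uv in obs])
    r=least_squares(f,p0,loss="soft_l1"); return r.x,r.fun.reshape(-1,2)
def at(z): return np.c_[H,np.full(4,z)]
E
python3 - <<'E'
from h import *
a=optics.get_image("scene");b=optics.get_image("side")
A=np.array
hs=A([[208,119],[366,185],[150,334],[255,383]])/4+[340,205]
hb=(A([[561,402],[525,345],[687,341],[662,310]])-[422,250])/3+[165,105]
ps=(A([[552,33],[670,68],[489,190],[567,215]])-[430,0])/4+[204,153]
pb=(A([[494,575],[448,520],[580,499],[551,468]])-[430,440])/2+[240,245]
for n,o in(("hull",[(a,at(.07),hs-.4),(b,at(.07),hb-.4)]),("plate",[(a,at(.003),ps-.4),(b,at(.003),pb-.4)])):
  for sub in(o,o[:1],o[1:]):
    best=min((fit(sub,[.5,0,y]) for y in(-2,-1,0,1,2,3)),key=lambda r:abs(r[1]).sum())
    print(n,best[0].round(4),np.degrees(best[0][2]).round(1),abs(best[1]).mean().round(2))
    if sub is o:
      p=best[0]
      if n=="hull": print("tip",[pts(p,[[x,0,.0553]])[0].round(4) for x in(-.0105,.0105)])
# bystanders
for uv,z in(((178,268),0),((253,296),.0),((190,142),.01),((168,177),.005)):
    R=cv2.Rodrigues(a["rvec"])[0]; n=cv2.undistortPoints(A([[uv]],float),a["mtx"],a["dist_coeffs"])[0,0]
    c=-R.T@a["tvec"].ravel(); v=R.T@A([*n,1]); print((c+v*(z-c[2])/v[2]).round(3))
s=observe();print(s["tool_rot"].round(3))
E
```

```text
hull [0.5608 0.218  0.0204] 1.2 0.29
tip [array([0.5503, 0.2178, 0.0553]), array([0.5713, 0.2182, 0.0553])]
hull [0.5615 0.2181 0.0203] 1.2 0.19
hull [0.5595 0.2171 0.0204] 1.2 0.18
plate [ 0.5019 -0.2149  0.1579] 9.0 0.29
plate [ 0.5027 -0.2158  0.1603] 9.2 0.08
plate [ 0.5013 -0.2141  0.1571] 9.0 0.17
[ 0.768 -0.205  0.   ]
[ 0.741 -0.027  0.   ]
[ 0.453 -0.405  0.01 ]
[ 0.577 -0.383  0.005]
[[-0.944  0.33  -0.   ]
 [ 0.33   0.944 -0.001]
 [ 0.    -0.001 -1.   ]]
```

The scene view shows the hull at about (400,285) with its nose down and the plate at (238,185) with its red end down. Bosses and holes fit to about 0.3 px, and the bottle, tub and screwdriver are clear of the route. Next I move behind the toggle with the fingers shut.

```bash
python3 -m jog '[[0,0,-0.179,0,0,0,0],[0,0,-0.179,0,0,0,0],[0,0,0,-0.0413,-0.0386,0.0138,0],[0,0,0,-0.0413,-0.0386,0.0138,0],[0,0,0,-0.0413,-0.0386,0.0138,0],[0,0,0,-0.0413,-0.0386,0.0138,0],[0,0,0,-0.0413,-0.0386,0.0138,0],[0,0,0,-0.0413,-0.0386,0.0138,0],[0,0,0,-0.0413,-0.0386,0.0138,0],[0,0,0,-0.0413,-0.0386,0.0138,0]]' 40
python3 -m jog '[[0,0,0,0,0,0,0],[0,0,0,0,0,0,0]]'
python3 - <<'E'
from h import *
s=observe();print(s["position"],s["tool_rot"].round(4),s["ft_force"])
d=optics.get_image("wrist");cv2.imwrite("pics/w1.png",d["pixels"][:,:,::-1])
p=[.5608,.218,.0204];print(proj(d,pts(p,at(.07))).round(1),proj(d,pts(p,[[-.0105,0,.0553]])))
E
```

```text
time_s: 1.5
position: [0.5199, 0.2159, 0.1205]
tool_rot: [[-1.0, -0.021, 0.0], [-0.021, 1.0, 0.0], [-0.0, 0.0, -1.0]]
ft_force: [-0.9, 0.0, -0.3]
grip_width: -0.0001
gripper_force: 0.0
time_s: 1.75
position: [0.5182, 0.2175, 0.1208]
tool_rot: [[-1.0, -0.021, -0.001], [-0.021, 1.0, 0.0], [0.001, 0.0, -1.0]]
ft_force: [0.7, -0.4, 0.2]
grip_width: 0.0002
gripper_force: 0.0
[0.5182173  0.21754388 0.12084612] [[-9.998e-01 -2.100e-02 -7.000e-04]
 [-2.100e-02  9.998e-01  1.000e-04]
 [ 7.000e-04  1.000e-04 -1.000e+00]] [ 0.69075885 -0.40088188  0.17788963]
[[200.7 194. ]
 [352.7 194. ]
 [237.8 385.9]
 [316.2 385.9]] [[276.95947486 271.77082678]]
```

View pics/w1.png

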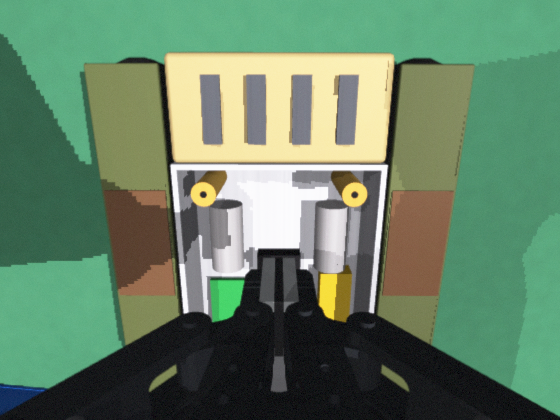

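The rear bosses show at (203,194) and (354,194), within 2 px of prediction, and the fingers are in the bay tailward of the toggle. I'll go down and push towards the nose.

```bash
python3 -m jog '[[0,0,0,0,0,0.025,0],[0,0,0,0,0,0.025,0],[0,0,0,0,0,0.018,0],[0,0,0,0,0,0,0],[0,0,0,-0.006,0,0,0],[0,0,0,-0.006,0,0,0]]'
python3 -m jog '[[0,0,0,-0.006,0,0,0],[0,0,0,-0.006,0,0,0],[0,0,0,-0.006,0,0,0],[0,0,0,-0.004,0,0,0],[0,0,0,0,0,0,0],[0,0,0,0,0,0,0]]'
python3 - <<'E'
from h import *
s=observe();print(s["position"],s["ft_force"])
C=np.zeros((600,800,3),np.uint8)
a=optics.get_image("scene")["pixels"][:,:,::-1];b=optics.get_image("side")["pixels"][:,:,::-1]
C[:600,:400]=cv2.resize(a[220:320,355:455],(400,600))[:, :]
C[:400,400:]=cv2.resize(b[105:185,180:260],(400,400))
cv2.imwrite("pics/t1.png",C)
E
```

```text
time_s: 2.55
position: [0.5315, 0.218, 0.054]
tool_rot: [[-1.0, -0.022, 0.002], [-0.022, 1.0, 0.0], [-0.002, 0.0, -1.0]]
ft_force: [-0.0, -0.4, -0.2]
grip_width: 0.0003
gripper_force: 0.0
time_s: 3.3
position: [0.5526, 0.2181, 0.0529]
tool_rot: [[-1.0, -0.021, 0.0], [-0.021, 1.0, -0.0], [-0.0, -0.0, -1.0]]
ft_force: [0.4, -0.1, -1.1]
grip_width: -0.0004
gripper_force: 0.0
[0.55264773 0.21806196 0.05288558] [ 0.44389779 -0.10617344 -1.12843131]
```

View pics/t1.png

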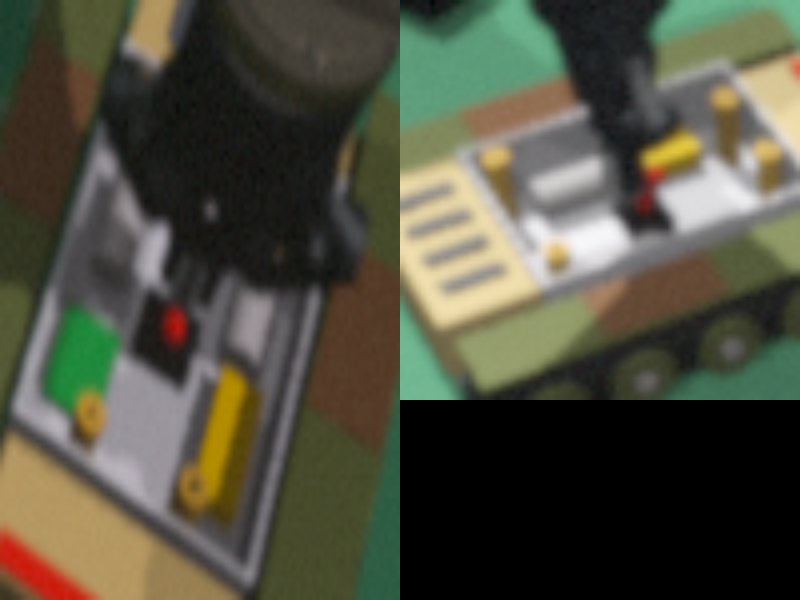

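The toggle now leans to the nose, with its ball at (175,327) in the left crop. I'll push gently until it meets the stop.

```bash
python3 -m jog '[[0,0,0,-0.002,0,0,0],[0,0,0,0,0,0,0],[0,0,0,0,0,0,0]]'; python3 -m jog '[[0,0,0,-0.002,0,0,0],[0,0,0,0,0,0,0],[0,0,0,0,0,0,0]]'
```

```text
time_s: 3.78
position: [0.5546, 0.2181, 0.0529]
tool_rot: [[-1.0, -0.021, -0.0], [-0.021, 1.0, -0.0], [0.0, -0.0, -1.0]]
ft_force: [-1.2, -0.1, 0.9]
grip_width: 0.0001
gripper_force: 0.3
time_s: 4.15
position: [0.5553, 0.2182, 0.0527]
tool_rot: [[-1.0, -0.021, -0.003], [-0.021, 1.0, -0.0], [0.003, -0.0, -1.0]]
ft_force: [-6.3, -0.7, 1.2]
grip_width: -0.0001
gripper_force: 3.0
```

```bash
python3 -m jog '[[0,0,0,0.01,0,0,0],[0,0,0,0.008,0,-0.002,0],[0,0,0,0,0,-0.05,0],[0,0,0,0,0,-0.05,0],[0,0,0,0,0,0,0]]'
python3 -m jog '[[0,0,0,0.0055,-0.054,0.004,50],[0,0,0,0.0055,-0.054,0.004,50],[0,0,0,0.0055,-0.054,0.004,50],[0,0,0,0.0055,-0.054,0.004,50],[0,0,0,0.0055,-0.054,0.004,50],[0,0,0,0.0055,-0.054,0.004,50],[0,0,0,0.0055,-0.054,0.004,50],[0,0,0,0.0055,-0.054,0.004,50],[0,0,-0.136,0,0,0,50],[0,0,0,0,0,0,50]]'
python3 - <<'E'
from h import *
s=observe();print(s["position"],s["ft_force"])
d=optics.get_image("wrist");b=optics.get_image("side");a=optics.get_image("scene")
C=np.zeros((600,800,3),np.uint8); C[:420,:560]=d["pixels"][:,:,::-1]
C[420:600,:240]=cv2.resize(b["pixels"][115:175,190:270,::-1],(240,180),interpolation=cv2.INTER_CUBIC)
C[:,560:]=cv2.resize(a["pixels"][215:315,370:410+0,::-1],(240,600),interpolation=cv2.INTER_CUBIC)
cv2.imwrite("pics/p1.png",C)
p=[.5019,-.2149,.1579];print(proj(d,pts(p,at(.004))).round(1))
h=[.5608,.218,.0204]
for x in(-.0105,.0105):
  print("tip",(proj(b,pts(h,[[x,0,.0553]]))-[190,115])*3+[0,420],(proj(a,pts(h,[[x,0,.0553]]))-[370,215])*6+[560,0])
E
```

```text
time_s: 4.78
position: [0.54, 0.2182, 0.1591]
tool_rot: [[-1.0, -0.021, 0.009], [-0.021, 1.0, 0.002], [-0.009, 0.001, -1.0]]
ft_force: [-0.9, -0.6, -0.8]
grip_width: -0.0002
gripper_force: 0.0
time_s: 6.02
position: [0.5032, -0.2151, 0.1222]
tool_rot: [[-0.988, -0.155, -0.001], [-0.155, 0.988, 0.001], [0.001, 0.001, -1.0]]
ft_force: [0.1, 0.0, 0.4]
grip_width: 0.0425
gripper_force: 0.0
[ 0.50322114 -0.2151387   0.12216119] [0.14062974 0.03541376 0.44196529]
[[217.4 107.3]
 [338.4 106.8]
 [246.2 277.5]
 [310.9 277.2]]
tip [[103.42028699 502.53337541]] [[744.66910067 306.25525958]]
tip [[124.24019371 495.03326575]] [[724.90504306 355.28255147]]
```

View pics/p1.png

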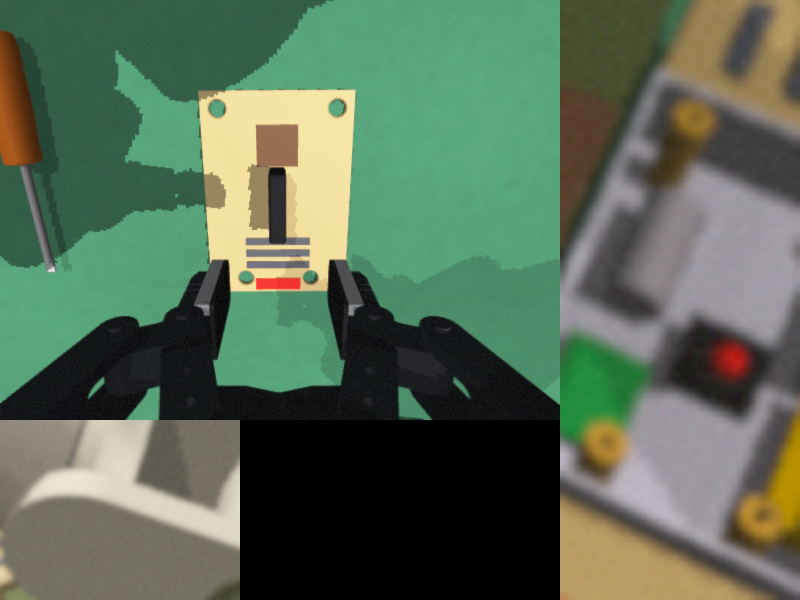

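Scene crop: the ball at (731,360) matches the predicted on position. Wrist view: the plate holes at (217,107), (338,107), (246,277) and (310,277) match the fit. Down to the bar and grasp.

```bash
python3 -m jog '[[0,0,0,0.0013,0,0.04,50],[0,0,0,0,0,0.04,50],[0,0,0,0,0,0.024,50],[0,0,0,0,0,0.01,50],[0,0,0,0,0,0,50]]'
python3 -m jog '[[0,0,0,0,0,0,12],[0,0,0,0,0,0,0],[0,0,0,0,0,0,0],[0,0,0,0,0,0,0],[0,0,0,0,0,0,0]]' 70
```

```text
time_s: 6.8
position: [0.5026, -0.215, 0.009]
tool_rot: [[-0.988, -0.156, -0.0], [-0.156, 0.988, 0.0], [0.0, 0.0, -1.0]]
ft_force: [-0.4, 0.3, -0.6]
grip_width: 0.0426
gripper_force: 0.0
time_s: 7.42
position: [0.503, -0.2155, 0.0101]
tool_rot: [[-0.988, -0.156, 0.002], [-0.156, 0.988, -0.001], [-0.002, -0.001, -1.0]]
ft_force: [-1.0, 1.2, 6.6]
grip_width: 0.0104
gripper_force: 69.7
```

```bash
python3 -m jog '[[0,0,0,0,0,-0.01,0],[0,0,0,0,0,-0.02,0],[0,0,0,0,0,-0.03,0],[0,0,0,0,0,-0.03,0],[0,0,0,0,0,-0.03,0],[0,0,0,0,0,-0.02,0],[0,0,0.068,0,0,0,0],[0,0,0.068,0,0,0,0],[0,0,0,0,0,0,0],[0,0,0,0,0,0,0]]'
python3 - <<'E'
from h import *
s=observe();print(s["position"],s["tool_rot"].round(4),s["ft_force"],s["wrist_torque"],s["grip_width"])
d=optics.get_image("wrist");cv2.imwrite("pics/g1.png",d["pixels"][:,:,::-1])
E
```

```text
time_s: 8.68
position: [0.5024, -0.2152, 0.1491]
tool_rot: [[-1.0, -0.022, -0.0], [-0.022, 1.0, 0.0], [0.0, 0.0, -1.0]]
ft_force: [-0.5, -0.1, -3.1]
grip_width: 0.0103
gripper_force: 68.4
[ 0.50239273 -0.21519327  0.14910016] [[-0.9997 -0.0225 -0.    ]
 [-0.0225  0.9997  0.    ]
 [ 0.      0.     -1.    ]] [-0.52088475 -0.12112968 -3.0615306 ] [-0.03786951  0.01318033 -0.03707653] 0.010292694220041443
```

View pics/g1.png

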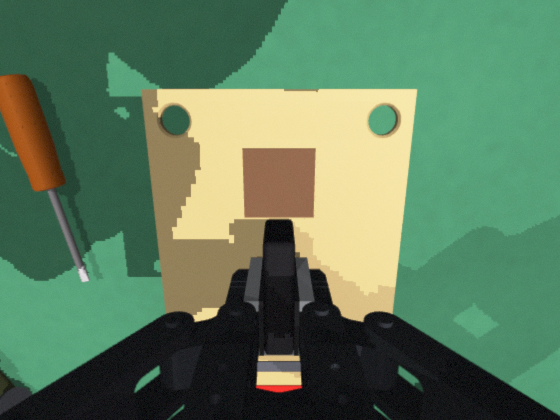

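The plate is held. Its rear holes are at (175,120) and (384,120) and its rear corners at (142,89) and (416,90). I'll fit its pose in the hand from its outline.

```bash
cat >> h.py <<'E'
def handfit(d,s):
    im=cv2.GaussianBlur(d["pixels"],(3,3),0).astype(float); m=im[...,0]-im[...,1]  # >0 on plate
    def cross(vals,rev): # subpixel first crossing of 0
        i=np.where((vals[:-1]<0)&(vals[1:]>=0))[0]
        return None if len(i)==0 else (i[0]+vals[i[0]]/(vals[i[0]]-vals[i[0]+1]))
    E={"l":[],"r":[],"t":[]}
    for v in range(140,300,4):
        a=cross(m[v,110:240],0); b=cross(m[v,450:320:-1],0)
        if a is not None:E["l"].append((110+a,v))
        if b is not None:E["r"].append((450-b,v))
    for u in range(200,365,4):
        a=cross(m[60:120,u],0)
        if a is not None:E["t"].append((u,60+a))
    hc=[]
    for c in((175,120),(384,120)):
        w=(m[c[1]-24:c[1]+25,c[0]-24:c[0]+25]<0).astype(np.uint8)
        n,lab,st,ce=cv2.connectedComponentsWithStats(w); k=lab[24,24]; hc.append(ce[k]+[c[0]-24,c[1]-24])
    R0=s["tool_rot"]@np.diag([-1,1,-1]) ; t0=s["position"]
    def world(p,L): # p: x,y,z offset(tool-aligned, z up), rotvec
        return t0+(np.asarray(L)@cv2.Rodrigues(np.array(p[3:]))[0].T+np.array(p[:3]))@R0.T
    def und(P): return P
    def f(p):
        r=[]
        for k,A,B in(("l",(-.078,-.054,.004),(.02,-.054,.004)),("r",(-.078,.054,.004),(.02,.054,.004)),("t",(-.078,-.05,.004),(-.078,.05,.004))):
            ln=proj(d,world(p,np.linspace(A,B,15))); e=np.array(E[k])
            if k=="t": o=np.argsort(ln[:,0]); r.append((e[:,1]-np.interp(e[:,0],ln[o,0],ln[o,1]))*.3)
            else: o=np.argsort(ln[:,1]); r.append((e[:,0]-np.interp(e[:,1],ln[o,1],ln[o,0]))*.3)
        top=proj(d,world(p,np.c_[H[:2],[.003]*2])); r.append((top-np.array(hc)).ravel())
        return np.concatenate(r)
    q=least_squares(f,[0,0,-.0095,0,0,0],loss="soft_l1",f_scale=.3)
    return q.x,q.fun,hc,world(q.x,at(0))
E
python3 - <<'E'
from h import *
for i in range(2):
    s=observe();d=optics.get_image("wrist");x,r,hc,W=handfit(d,s)
    print("off mm",(x[:3]*1e3).round(2),"rot deg",np.degrees(x[3:]).round(2),"res",abs(r).mean().round(2),abs(r).max().round(2),np.round(hc,1).tolist(),W.round(4).tolist())
E
```

```text
off mm [ -0.17   0.74 -11.58] rot deg [-0.49 -0.01 -0.01] res 0.06 0.57 [[175.4, 119.8], [381.9, 119.6]] [[0.4372, -0.2579, 0.1378], [0.4353, -0.174, 0.1371], [0.5688, -0.239, 0.1377], [0.5677, -0.187, 0.1372]]
off mm [ -0.19   0.73 -11.58] rot deg [-0.47 -0.01 -0.01] res 0.06 0.54 [[175.4, 119.8], [381.9, 119.6]] [[0.4372, -0.2579, 0.1377], [0.4354, -0.174, 0.1371], [0.5688, -0.2391, 0.1376], [0.5677, -0.1871, 0.1372]]
```

```bash
python3 -m jog '[[0,0,0,-0.0014,0.01,0,0],[0,0,0,-0.0034,0.02,0,0],[0,0,0,-0.004,0.026,0,0],[0,0,0,-0.004,0.026,0,0],[0,0,0,-0.004,0.026,0,0],[0,0,0,-0.004,0.026,0,0],[0,0,0,-0.004,0.026,0,0],[0,0,0,-0.004,0.026,0,0],[0,0,0,-0.004,0.026,0,0],[0,0,0,-0.004,0.026,0,0]]'
python3 -m jog '[[0,0,0,-0.004,0.026,0,0],[0,0,0,-0.004,0.026,0,0],[0,0,0,-0.004,0.026,0,0],[0,0,0,-0.004,0.026,0,0],[0,0,0,-0.004,0.026,0,0],[0,0,0,-0.004,0.026,0,0],[0,0,0,-0.004,0.026,0,0],[0,0,0,-0.003,0.0123,0,0],[0,0,0.002,0,0,0,0],[0,0,0,0,0,0,0]]'
python3 -m jog '[[0,0,0,0,0,0.01,0],[0,0,0,0,0,0.01,0],[0,0,0,0,0,0.01,0],[0,0,0,0,0,0,0],[0,0,0,0,0,0,0],[0,0,0,0,0,0,0]]'
python3 - <<'E'
from h import *
s=observe();print(s["position"],s["tool_rot"].round(4))
C=np.zeros((600,800,3),np.uint8)
d=optics.get_image("wrist");a=optics.get_image("scene");b=optics.get_image("side")
C[:420,:560]=d["pixels"][:,:,::-1]
C[420:,:300]=cv2.resize(b["pixels"][95:185,165:315,::-1],(300,180),interpolation=cv2.INTER_CUBIC)
C[:480,560:]=cv2.resize(a["pixels"][200:360,340:420,::-1],(240,480),interpolation=cv2.INTER_CUBIC)
cv2.imwrite("pics/f1.png",C)
x,r,hc,W=handfit(d,s)
print("off mm",(x[:3]*1e3).round(2),np.degrees(x[3:]).round(2),abs(r).mean().round(2),hc)
h=[.5608,.218,.0204];print("W-boss mm",((W-pts(h,at(.07)))*1e3).round(1).tolist()); print(proj(d,pts(h,at(.07))).round(1))
E
```

```text
time_s: 10.07
position: [0.5339, 0.0257, 0.149]
tool_rot: [[-1.0, -0.022, -0.0], [-0.022, 1.0, 0.0], [0.0, 0.0, -1.0]]
ft_force: [1.1, 0.7, -1.0]
grip_width: 0.0102
gripper_force: 68.4
time_s: 11.32
position: [0.5609, 0.2179, 0.1489]
tool_rot: [[-1.0, -0.019, -0.0], [-0.019, 1.0, -0.0], [0.0, -0.0, -1.0]]
ft_force: [-0.2, -0.2, -1.6]
grip_width: 0.0108
gripper_force: 68.5
time_s: 12.08
position: [0.5613, 0.2184, 0.1193]
tool_rot: [[-1.0, -0.019, 0.001], [-0.019, 1.0, 0.0], [-0.001, 0.0, -1.0]]
ft_force: [0.3, -0.6, -1.8]
grip_width: 0.0109
gripper_force: 68.4
[0.56129804 0.21844782 0.11929964] [[-9.998e-01 -1.930e-02  8.000e-04]
 [-1.930e-02  9.998e-01  2.000e-04]
 [-8.000e-04  1.000e-04 -1.000e+00]]
off mm [-0.39  1.13 -9.62] [-1.89 -0.32 -0.15] 0.8 [array([175., 120.]), array([383.99665831, 119.99958229])]
W-boss mm [[-0.1, 1.8, 40.6], [0.3, 1.8, 37.9], [0.0, 1.3, 41.0], [0.2, 1.3, 39.2]]
[[194.4 113.8]
 [358.3 113.5]
 [235.4 332.2]
 [318.8 332. ]]
```

View pics/f1.png

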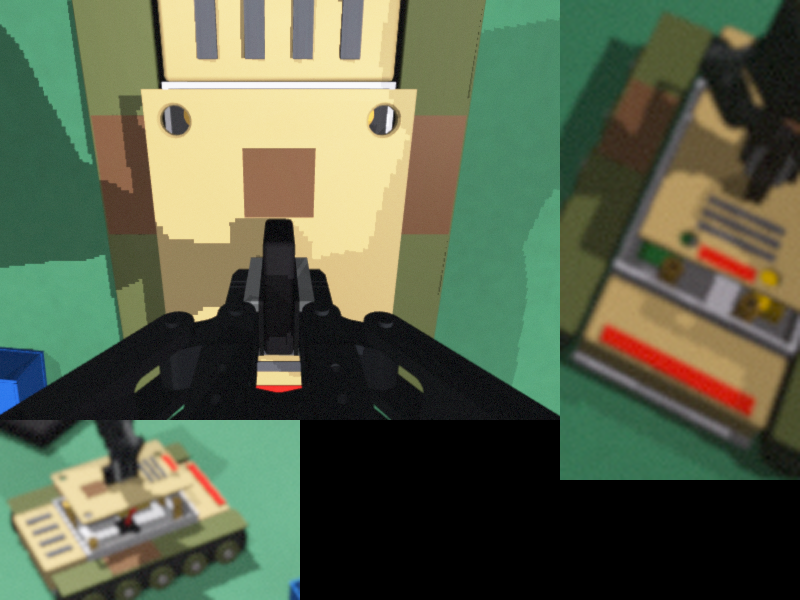

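The left and right hole views are symmetric, each with a sliver of brass at (187,118) and (371,118). I'll descend to about a centimetre above the bosses.

```bash
python3 -m jog '[[0,0,0,0,0,0.008,0],[0,0,0,0,0,0.008,0],[0,0,0,0,0,0.006,0],[0,0,0,0,0,0.004,0],[0,0,0,0,0,0.002,0],[0,0,0,0,0,0,0],[0,0,0,0,0,0,0],[0,0,0,0,0,0,0]]'
python3 - <<'E'
from h import *
s=observe();print(s["position"],s["tool_rot"].round(4))
C=np.zeros((600,800,3),np.uint8)
d=optics.get_image("wrist");a=optics.get_image("scene");b=optics.get_image("side")
def put(im,x,y,w,h,k,X,Y): C[Y:Y+h*k,X:X+w*k]=cv2.resize(im["pixels"][y:y+h,x:x+w,::-1],None,fx=k,fy=k,interpolation=cv2.INTER_CUBIC)
put(d,150,95,50,50,6,0,0);put(d,360,95,50,50,6,310,0)
put(a,345,260,90,70,4,0,310);put(b,180,110,100,70,4,370,310)
cv2.imwrite("pics/f2.png",C)
h=[.5608,.218,.0204];print(proj(d,pts(h,at(.07)))[:2].round(1))
for n,c in(("a",a),("b",b)):print(n,proj(c,pts(h,at(.07))).round(1).tolist(),proj(c,pts(h,at(.085))).round(1).tolist())
E
```

```text
time_s: 13.22
position: [0.5612, 0.2184, 0.0911]
tool_rot: [[-1.0, -0.019, 0.0], [-0.019, 1.0, 0.0], [-0.0, 0.0, -1.0]]
ft_force: [0.0, -0.4, -1.4]
grip_width: 0.0105
gripper_force: 68.4
[0.56119416 0.2183933  0.09112414] [[-9.998e-01 -1.920e-02  4.000e-04]
 [-1.920e-02  9.998e-01  1.000e-04]
 [-4.000e-04  1.000e-04 -1.000e+00]]
[[180.3 117.8]
 [371.8 117.4]]
a [[391.9, 233.7], [430.9, 250.6], [377.4, 287.9], [403.2, 300.2]] [[393.7, 230.1], [433.4, 247.0], [379.1, 284.8], [405.4, 297.2]]
b [[211.3, 154.6], [198.9, 136.1], [253.4, 134.8], [244.9, 124.2]] [[210.6, 150.3], [198.1, 131.9], [253.1, 130.5], [244.6, 119.9]]
```

View pics/f2.png

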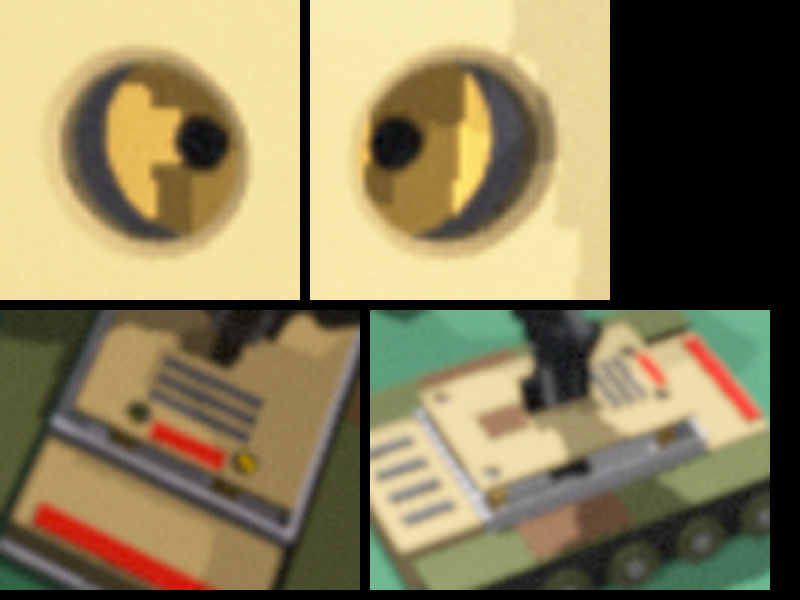

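Through the holes, the threads at (183,118) and (374,119) match the plate-in-hand fit to about 0.3 mm in x and y. The gap is about 10–11 mm, and the plate is level and still. Handing in.

```bash
python3 -c "
from rig import job;print(job.close_job())"
```

```text
the job is handed in; nothing more can be done
None
```

I flipped the toggle fully to on and handed the job in with the plate held level about 1 cm above the bosses. Its red end is to the nose; I measured the rear holes as centred to about 0.3 mm, with the front pair following from the fitted pose. The bottle, tub and screwdriver were never touched, and the result of the judging was not shown.

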